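Wedge up the drip tray of an espresso bar

TASK

The cup-rinser drip tray has dropped at its front edge and rattles in its clips. Take the big wooden wedge with the heel and slide it flat along the counter, square and midway between the clips, under the tray's front edge until the rim has risen to the height mark on the clip posts, give or take 2 mm, and sits snug against the clips' rubber pads without being forced. Raise the tray with the wedge alone, leave the wedge in place, and leave the other two pieces of wood and the cup where they are.

Things in the scene. Friction and masses are not known exactly. Their poses are not given: they have to be found in the camera images.
- wedge: Big beech wedge, 150 mm long, 28 wide, flat on the counter beside two other pieces of the same wood. Origin: centre of underside; x to the thin end, z up. 3 mm thick at x = +75 mm, rising evenly to 26 mm at x = -45 (19 mm per 100 mm); from x = -75 to -45 a heel block 28 wide, 34 high, to hold it by. 70 g.
- slim_wedge: Bystander: slim beech wedge, 110 x 28 mm, 2 to 10 mm thick with a 12 mm high heel; too thin for this job. Origin: centre of its underside, x to the thin end.
- packer: Bystander: flat beech packing strip, 120 x 28 x 8 mm. Origin: centre of its underside, x along it.
- frame: Fixed steel mounting of the tray: two low side runners 230 mm apart with a clip (post x = 20, y = +/-111 mm, 53 high, arm with rubber pad over the rim) beside each front corner. Origin: under the middle of the tray's front bar, 0 to 4 mm above the counter (world z = 0), different each time; z up, x from front edge to drain (the way to push the wedge). Free counter before the front edge.
- drip_tray: Stainless tray, 235 mm (x) by 200 (y), about 18 deep, 0.6 kg, on a level hinge at its drain end. Origin: on the hinge line, 235 mm behind the front bar, 30 mm above the frame's origin. Its front bar (round, 8 mm, at frame x = 0, y = +/-94) bears on the wedge with about 3 N of weight; its underside is about 6 mm above the frame's origin at the start, 17 mm with the rim at the mark.
- rim (a point): Top of the tray's side rim at the clip with positive y, 215 mm before the hinge; about 29 mm above the frame's origin at the start. The clip arms were set by hand: it meets the pads anywhere from 2 mm below to 1 mm above the mark. From there each further mm loads the wedge with about 20 N more. Snug: the wedge carries about 12 N (5 is loose, over 20 bends the clips).
- mark (a point): The height mark: dark line round the clip posts, here on the post with positive y, 39.6 mm above the frame's origin, fixed; axes as the frame's. The rim's top is to come level with it, within 2 mm. Pushing the wedge takes 0.9 to 1.7 times the load it carries (friction differs; less if the hand bears it partly); it stays where left.
- cup: Bystander: white espresso cup with handle, 62 mm across, 55 mm high. Origin: centre of its underside.
Things that resemble listed ones, but are neither listed nor needed, are in the scene too. What is shaped like the wedge but red or turquoise is not meant.

How it is judged:
At the end, for the whole second after the job is handed in: The big wedge lies flat on the counter under the tray's front bar, within 30 mm of midway between the clips and square to the edge within 0.2 rad (about 11 degrees); it carries more than 5 N, the rim stands within 2 mm of the height mark, and nothing moves (z of rim in the frame of mark between -0.002 and 0.002 m and contact force between wedge and drip_tray above 5 N and angle between wedge's own z axis and vertical below 0.06 rad and angle between the x axis of wedge and the x axis of frame, either way round below 0.2 rad and y of wedge in the frame of frame between -0.03 and 0.03 m and linear speed of each of wedge, drip_tray below 0.01 m/s); the robot touches nothing.
It fails at once if the wedge is forced: it presses on the tray with more than 20 N (contact force between wedge and drip_tray above 20 N).
It fails at once if the gripper or arm pushes or lifts the tray itself (more than 3 N) (contact force between any of the fingers, the arm and drip_tray above 3 N).
It fails at once if the slim wedge, the packing strip or the cup is moved by more than 30 mm (distance of any of slim_wedge, packer, cup from where it was at the start of the episode above 0.03 m).
It also fails if it takes over 58 s, if anything falls off the work surface, if the arm or the gripper's body presses on something with over 40 N, if the wrist force passes 120 N, or if a joint passes its speed limit or range.

ROBOT

A 6-joint arm with a two-finger parallel gripper is mounted at the origin on the work surface. World frame = base frame: x ahead of the robot, y to its left, z up, the work surface at z = 0. Lengths are in m, angles in rad, forces in N, time in s.
With the tool pointing down it reaches from about 0.275 to 0.75 m from the base axis. Payload 10.2 kg.
Tool frame: the origin (TCP) lies midway between the tips of the shut fingers; the grasp point (between the pads) lies 19 mm behind it (env.hold_point_z is the distance from the TCP to the grasp point, in m); z points along the fingers, y is the line along which they close (so a half turn about z gives the same grasp; the last joint's range is limited). The gripper opens to 85 mm and grips with 20 to 120 N. Pads are 22 mm wide; open, the fingers measure 114 mm over their backs; the gripper's body (76 mm by 85 mm) begins 54 mm behind the grasp point. The pads swing forward as they close: fully open they stand 13 mm farther back than shut.
Start: joints at [-1.572, 0.313, 1.498, -0, 1.331, -0.223], TCP at [0.115, -0.512, 0.231] pointing down, gripper open.
Joint ranges: [-2.94, 2.94], [-0.97, 2.17], [0.19, 2.56], [-1.23, 4.37], [0.02, 3.11], [-2.88, 2.88]. Speed limits (rad/s): [2.39, 2.39, 3.01, 3.14, 3.14, 3.14].

INTERFACE

Orientations are given as a unit quaternion [x, y, z, w].
In Python, from bench import env, kinematics, monitor, eyes, job gives the robot as it stands. The module is installed in compiled form; this text tells all that it offers. Calls block until the motion is done:
- env.reach(position, orientation): joint-space move of the TCP to a pose.
- env.movel(position, velocity=0.15, frame=None, guard=None): straight line of the TCP; frame=None keeps the orientation; velocity is the mean speed in m/s. With guard (N) it stops when the force on the tool has changed by that much, and returns True; else False.
- env.set_joints(angles): joint-space move.
- env.release() and env.close_gripper(effort=None): open the fingers fully, or close them until they stop; effort is the grip in N (None keeps the last).
- env.hold(seconds).
- kinematics.ik(position, orientation): joint angles nearest the present ones, or None.
- monitor.sense(): the state.
- eyes.grab_frame(name): name is "scene" or "top"; returns a dict with "frame" (384x512x3 uint8, red, green, blue), "mtx" (3x3 intrinsics, pixels), "view" (4x4, takes a point from world to camera coordinates). Camera axes: x right, y down, z forward; pixel columns grow to the right and rows downward; lengths in m; the calibration is good to about 2 mm. A picture is of the moment at which its call begins. There is no depth.
A pose or a line that the arm cannot do raises env.MotionError and nothing moves.
- job.hand_in(): hands the job in; it is judged then, once.
The state is a dict: "clock": time; "joints": joint angles; "qvel": joint speeds; "joint_efforts": joint torques, N m; "position": TCP position; "ee_rot": TCP orientation; "contact_force": force on the tool from outside, world axes, zero at the start; "ft_torque": the same for the moment, N m; "finger_gap": opening from 0.0 (shut) to 1.0 (fully open); "gripper_force": force on a finger pad.
Only numpy, scipy, OpenCV 4.12 (cv2) and the standard library are available. Lean on these libraries where they do the work, as an engineer would, in place of code of your own. Each camera call takes 0.05 s, during which the arm holds its last target. There are 200 camera calls.

## Working session

There is one attempt and no reset: what is moved stays moved. The work goes in short steps, each a Python script; the robot and the scene stay as the last script left them, time stands still between calls to the robot, and variables do not carry over. Pictures are saved under pics/ and viewed, at most 10 in all, crops included, and the job is handed in when it is done.

```bash
mkdir -p pics; cat > h.py <<'E'
import numpy as np, cv2
from bench import env, kinematics, monitor, eyes, job
def grab(n):
    f=eyes.grab_frame(n); return f["frame"],np.array(f["mtx"]),np.array(f["view"])
def ray(K,V,u,v,z):
    R,t=V[:3,:3],V[:3,3]; c=-R.T@t; d=R.T@np.linalg.inv(K)@np.array([u,v,1.])
    return c+d*(z-c[2])/d[2]
def proj(K,V,p):
    q=K@(V[:3,:3]@np.array(p)+V[:3,3]); return q[:2]/q[2]
def save(n,im): cv2.imwrite(n,cv2.cvtColor(im,cv2.COLOR_RGB2BGR))
E
python3 - <<'E'
from h import *
for n in("top","scene"):
    f,K,V=grab(n); save(f"pics/{n}0.png",cv2.resize(f,(800,600),interpolation=cv2.INTER_CUBIC)); print(n,K.round(1).tolist(),(-V[:3,:3].T@V[:3,3]).round(3))
    np.savez(f"{n}0.npz",f=f,K=K,V=V)
E
```

```text
top [[473.8, 0.0, 248.0], [0.0, 473.8, 185.6], [0.0, 0.0, 1.0]] [0.286 0.036 1.47 ]
scene [[351.7, 0.0, 251.2], [0.0, 351.7, 191.5], [0.0, 0.0, 1.0]] [ 1.131 -0.405  0.704]
```

View pics/top0.png

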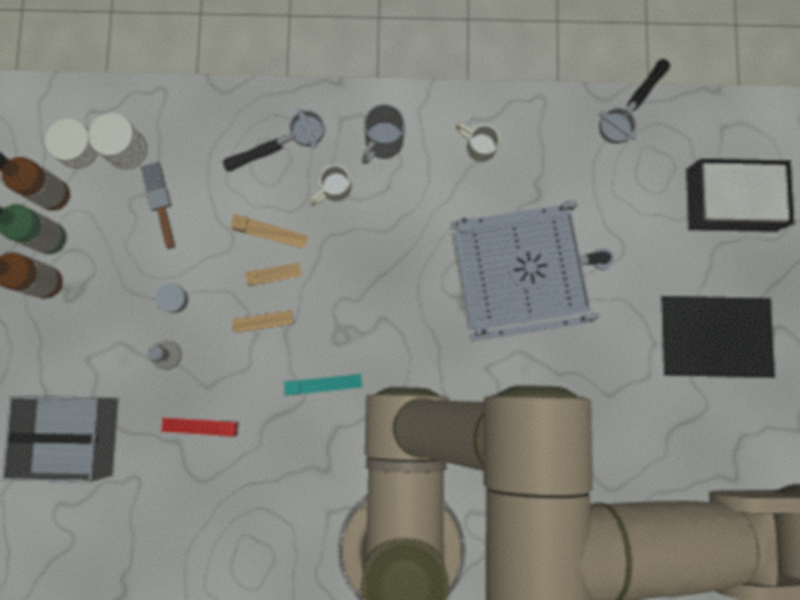

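View pics/scene0.png

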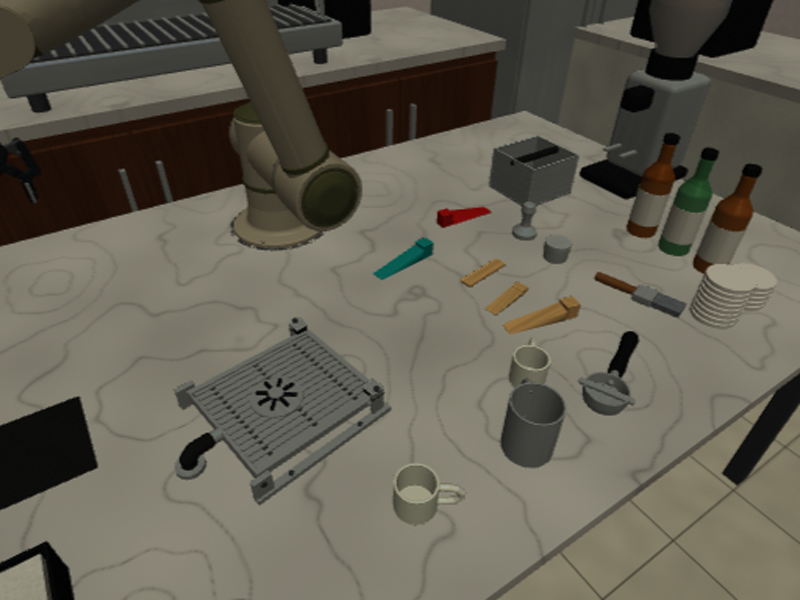

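The top picture shows the tray at about (520,270), its drain hose at (600,258) on the right, so the front edge is on the left, from about (455,225) to (472,335).

Candidates for the wedge (top picture pixels):
- Wood pieces: (270,232) is long with a heel at its left end, (273,274) is short, and (263,322) is short.
- Coloured decoys: red at (200,427) and turquoise at (323,384).

I choose (270,232), which is the longest and has the tall heel. The slim wedge and packer are the other two. I'll check this in a crop.

```bash
python3 - <<'E'
from h import *
d=np.load("top0.npz"); f,K,V=d["f"],d["K"],d["V"]
s=np.load("scene0.npz")
a=cv2.resize(f[115:225,140:400],None,fx=3,fy=3,interpolation=cv2.INTER_CUBIC)
b=cv2.resize(s["f"][160:240,290:390],None,fx=3.3,fy=3.3,interpolation=cv2.INTER_CUBIC)
c=cv2.resize(s["f"][200:320,105:260],None,fx=2.2,fy=2.2,interpolation=cv2.INTER_CUBIC)
o=np.zeros((600,780,3),np.uint8); o[:330]=a; o[332:332+b.shape[0],:b.shape[1]]=b; o[332:332+c.shape[0],400:400+c.shape[1]]=c
save("pics/crop1.png",o)
hsv=cv2.cvtColor(f,cv2.COLOR_RGB2HSV)
m=cv2.inRange(hsv,(8,70,90),(25,255,255)); m[:,:130]=0;m[:,220:]=0
for ct in cv2.findContours(m,cv2.RETR_EXTERNAL,cv2.CHAIN_APPROX_NONE)[0]:
    if cv2.contourArea(ct)<60: continue
    P=np.array([ray(K,V,u,v,0.008)[:2] for u,v in ct[:,0]],np.float32)
    print(cv2.boundingRect(ct),[np.round(q,3) for q in cv2.minAreaRect(P)],cv2.boxPoints(cv2.minAreaRect(P)).round(3).tolist())
E
```

```text
(149, 199, 39, 13) [array([0.431, 0.285]), array([0.026, 0.118]), np.float64(9.711)] [[0.40799999237060547, 0.3409999907016754], [0.42800000309944153, 0.2240000069141388], [0.453000009059906, 0.2290000021457672], [0.43299999833106995, 0.3449999988079071]]
(158, 169, 35, 13) [array([0.526, 0.268]), array([0.026, 0.107]), np.float64(11.734)] [[0.5019999742507935, 0.31700000166893005], [0.5239999890327454, 0.21299999952316284], [0.5490000247955322, 0.21799999475479126], [0.527999997138977, 0.3230000138282776]]
(148, 138, 48, 20) [array([0.612, 0.281]), array([0.155, 0.029]), np.float64(74.471)] [[0.5770000219345093, 0.20999999344348907], [0.6050000190734863, 0.2029999941587448], [0.6460000276565552, 0.35199999809265137], [0.6190000176429749, 0.36000001430511475]]
```

View pics/crop1.png

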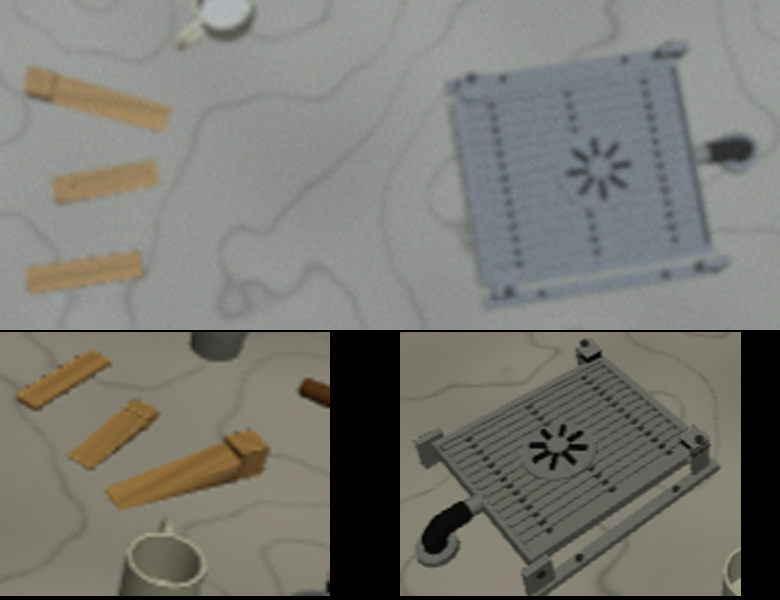

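The crop confirms it. The piece at (95,98) in the crop is the big wedge: tall heel at the left end (40,83) and thin end at (168,118), towards the tray. The slim wedge is at (105,180) and the packer at (85,270). The tray's front clips are at (468,85) and (503,293), with the drain on the right. Next I compute the frame pose.

```bash
python3 - <<'E'
from h import *
d=np.load("top0.npz"); K,V=d["K"],d["V"]; s=np.load("scene0.npz")
t=lambda u,v:(140+u/3,115+v/3)
c=lambda u,v:(105+(u-400)/2.2,200+(v-332)/2.2)
pts={'clip+':((468,83),(697,437),.053),'clip-':((503,293),(588,350),.053),'back+':((672,50),(538,572),.05),'back-':((712,265),(428,437),.05)}
R={}
for n,(a,b,z) in pts.items():
    p=ray(K,V,*t(*a),z); q=ray(s["K"],s["V"],*c(*b),z)
    P=[np.array(k)@np.array(v)[:3] for k,v in((K,V),(s["K"],s["V"]))]
    X=cv2.triangulatePoints(*P,np.array(t(*a)),np.array(c(*b)))[:,0]; print(n,p.round(3),q.round(3),(X[:3]/X[3]).round(3)); R[n]=p[:2]
for n,a in {'front+':(453,97),'front-':(487,284)}.items(): R[n]=ray(K,V,*t(*a),.025)[:2];print(n,R[n])
y=R['clip+']-R['clip-'];print('clip dist',np.linalg.norm(y),'yaw x from y',np.arctan2(-y[0],y[1]))
fy=R['front+']-R['front-'];print('front w',np.linalg.norm(fy),'yaw',np.arctan2(-fy[0],fy[1]),'mid',(R['front+']+R['front-'])/2)
for k in '+-':
    x=R['back'+k]-R['clip'+k];print('side',np.linalg.norm(x),np.arctan2(x[1],x[0]))
print('clip mid',(R['clip+']+R['clip-'])/2)
# wedge: heel top edge & thin end
for a,z in {(25,67):.034,(57,77):.034,(25,93):.034,(171,105):.003,(164,130):.003}.items() if 0 else [((25,67),.034),((57,77),.034),((53,102),.034),((24,93),.034),((171,106),.003),((163,131),.003)]: print(a,ray(K,V,*t(*a),z).round(3))
E
```

```text
clip+ [ 0.627 -0.107  0.053] [ 0.627 -0.108  0.053] [ 0.627 -0.107  0.053]
clip- [ 0.413 -0.143  0.053] [ 0.429 -0.149  0.053] [ 0.415 -0.144  0.04 ]
back+ [ 0.667 -0.316  0.05 ] [ 0.689 -0.323  0.05 ] [ 0.673 -0.321  0.028]
back- [ 0.446 -0.353  0.05 ] [ 0.463 -0.361  0.05 ] [ 0.448 -0.358  0.034]
front+ [ 0.61885233 -0.09384117]
front- [ 0.42459328 -0.13010878]
clip dist 0.2171919547608288 yaw x from y -1.4023984041739108
front w 0.19761558343860236 yaw -1.3862240618067967 mid [ 0.52172281 -0.11197497]
side 0.21330880408076133 -1.3823586066288442
side 0.21278855501770433 -1.4153335775657456
clip mid [ 0.52028263 -0.12471952]
(25, 67) [0.639 0.35  0.034]
(57, 77) [0.629 0.317 0.034]
(53, 102) [0.603 0.32  0.034]
(24, 93) [0.611 0.35  0.034]
(171, 106) [0.608 0.201 0.003]
(163, 131) [0.581 0.209 0.003]
```

Frame origin is about (0.520, -0.110) with x yaw about -1.393. The clip spacing (217 against 222 mm) and tray width (198 against 200 mm) agree with the sizes given. The wedge heel is at about (0.621, 0.3355) with yaw -1.77. Next I grasp it.

```bash
cat >> h.py <<'E'
from scipy.spatial.transform import Rotation as Ro
def quat(psi):
    c,s=np.cos(psi),np.sin(psi)
    return Ro.from_matrix(np.array([[c,s,0],[s,-c,0],[0,0,-1]])).as_quat()
FO=np.array([.520,-.110]); FY=-1.393; FX=np.array([np.cos(FY),np.sin(FY)])
HEEL=np.array([.621,.3355]); WY=-1.770
def st(tag=""):
    s=monitor.sense(); print(tag,"t%.2f"%s["clock"],"p",np.round(s["position"],4),"F",np.round(s["contact_force"],2),"gap %.3f gf %.1f"%(s["finger_gap"],np.max(s["gripper_force"]))); return s
E
python3 - <<'E'
from h import *
best=None
for o in (0,np.pi):
    a=kinematics.ik([*HEEL,.008],quat(WY+o)); b=kinematics.ik([*(FO-.17*FX),.008],quat(FY+o)); c=kinematics.ik([*(FO-.05*FX),.008],quat(FY+o))
    print(o,*[None if q is None else np.round(q,2) for q in(a,b,c)])
    if all(q is not None for q in(a,b,c)):
        m=max(abs(q[5]) for q in(a,b,c))
        if best is None or m<best[0]: best=(m,o)
o=best[1]; print("use",o); open("off","w").write(str(o))
st("start")
env.reach([*HEEL,.12],quat(WY+o)); st("above")
print(env.movel([*HEEL,.008],velocity=.12,guard=8)); st("down")
env.close_gripper(40); st("closed")
f,K,V=grab("top"); g,_,_=grab("scene")
A=cv2.resize(f[90:200,110:240],None,fx=3,fy=3); B=cv2.resize(g[140:250,290:420],None,fx=3,fy=3)
save("pics/grasp.png",np.hstack([A,B]))
E
```

```text
0 [ 0.33  0.93  1.07 -0.    1.14 -2.61] [-0.12  0.55  1.82 -0.    0.77  2.84] [-0.35  0.58  1.75 -0.    0.8   2.62]
3.141592653589793 [ 0.33  0.93  1.07 -0.    1.14  0.53] [-0.12  0.55  1.82 -0.    0.77 -0.3 ] [-0.35  0.58  1.75 -0.    0.8  -0.52]
use 3.141592653589793
start t0.10 p [ 0.1155 -0.5119  0.2308] F [ 0.86  0.93 -0.  ] gap 1.003 gf 0.0
above t3.56 p [0.6214 0.3348 0.1201] F [ 0.76 -0.08 -0.35] gap 0.999 gf 0.0
False
down t4.64 p [0.6215 0.3357 0.009 ] F [0.16 0.08 0.03] gap 1.002 gf 0.0
closed t5.21 p [0.6213 0.3356 0.0084] F [ 0.57 -0.46  2.49] gap 0.320 gf 40.8
```

View pics/grasp.png

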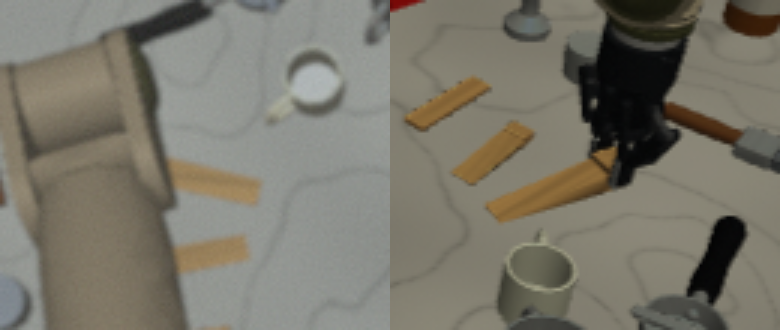

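The scene crop shows the fingers on the heel at about (615,155), with the wedge still flat. The gap of 0.32 is 27 mm, against a heel width of 28 mm, so the grip is good. Next I carry it to a spot in front of the tray.

```bash
cat >> h.py <<'E'
OFF=np.pi; Q=quat(FY+OFF)
def F(n=8):
    a=[]
    for _ in range(n): env.hold(.03); a.append(monitor.sense()["contact_force"])
    return np.mean(a,0)
E
python3 - <<'E'
from h import *
P=FO-.175*FX
env.movel([*HEEL,.09]); st("lift"); print(F())
env.reach([*P,.09],Q); st("over")
env.movel([*P,.02],velocity=.1)
f0=F(); print("air",f0)
print(env.movel([*P,.004],velocity=.015,guard=2.5)); st("low"); print(F()-f0)
f,K,V=grab("top"); g,Ks,Vs=grab("scene"); np.savez("pre.npz",f=f,K=K,V=V,g=g,Ks=Ks,Vs=Vs)
B=cv2.resize(g[150:320,130:380],None,fx=3.2,fy=3.2,interpolation=cv2.INTER_CUBIC)
save("pics/pre.png",B)
E
```

```text
lift t6.01 p [0.6204 0.3353 0.0886] F [-0.2  -0.02 -1.77] gap 0.321 gf 40.4
[-0.12499523 -0.01594286 -0.89669029]
over t7.43 p [0.4898 0.0626 0.0902] F [-0.04 -0.76 -1.42] gap 0.317 gf 40.3
air [ 0.06273391 -0.09309418 -0.57741433]
True
low t9.31 p [0.489  0.0623 0.0083] F [-1.04  0.67  4.5 ] gap 0.320 gf 41.2
[-0.91354319  0.26001822  6.06481999]
```

View pics/pre.png

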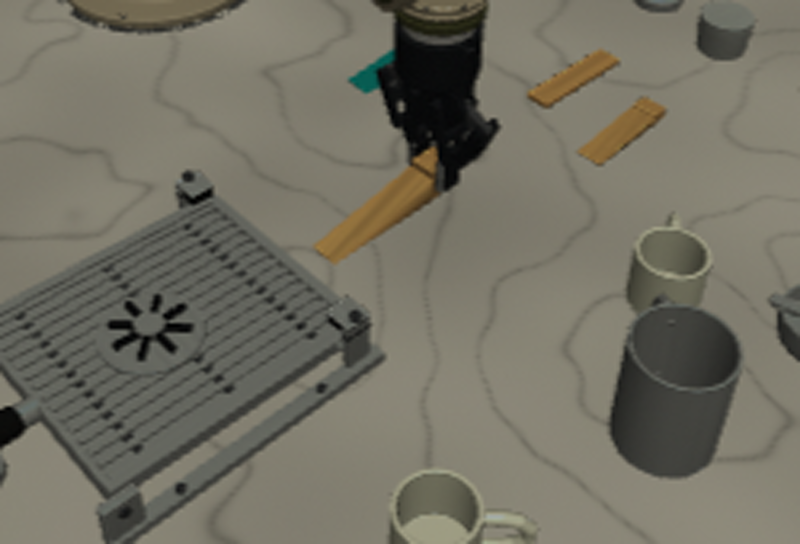

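The picture shows the wedge flat and pointing at the tray. The tip is at (328,252) in the crop, the clips are at (195,188) and (350,315), and the line is about midway and square. I'll re-grip to take off the press bias, check the tip position, and slide in while logging forces.

```bash
cat >> h.py <<'E'
Z=.0095
def step(s,v=.02,g=None,n=4):
    "TCP to frame x = s on the wedge line; returns push, Fz"
    hit=env.movel([*(FO+s*FX),Z],velocity=v,guard=g)
    f=F(n); print("s %.4f act %.4f push %.2f side %.2f Fz %.2f %s"%(s,(monitor.sense()["position"][:2]-FO)@FX,-f[:2]@FX,f[0]*-FX[1]+f[1]*FX[0],f[2],"HIT" if hit else "")); return -f[:2]@FX,f[2]
E
python3 - <<'E'
from h import *
d=np.load("pre.npz"); p=ray(d["Ks"],d["Vs"],232.5,228.75,.003)[:2]
print("tip",p,"frame x,y",(p-FO)@FX,(p-FO)@[-FX[1],FX[0]])
env.release(); P=FO-.175*FX
env.movel([*P,Z],velocity=.03); print("free",F())
env.close_gripper(40); print("grip",F()); st()
for s in np.arange(-.167,-.140,.008): step(s,.03,8)
st()
E
```

```text
tip [ 0.51672528 -0.06667234] frame x,y -0.04322380511850015 0.00443987715632561
free [ 0.03268635 -0.21951065 -0.25408649]
grip [ 8.60907506e-02 -2.60267853e-03  3.09925736e+00]
 t11.62 p [0.4892 0.0622 0.0097] F [-0.25 -0.35  3.8 ] gap 0.317 gf 40.3
s -0.1670 act -0.1667 push -0.75 side -1.01 Fz 5.33 
s -0.1590 act -0.1589 push 0.25 side -0.50 Fz 5.54 
s -0.1510 act -0.1509 push 0.22 side -0.88 Fz 4.94 
s -0.1430 act -0.1429 push 0.05 side -0.22 Fz 5.41 
 t13.82 p [0.4948 0.0307 0.0097] F [0.5  0.47 5.78] gap 0.319 gf 40.5
```

```bash
python3 - <<'E'
from h import *
Z=.0100
def rd():
    s=monitor.sense(); f=s["contact_force"]; return "%.2f/%.2f"%(-f[:2]@FX,f[2])
for i,s in enumerate(np.arange(-.141,-.129,.002)):
    t=monitor.sense()["clock"]; env.movel([*(FO+s*FX),Z],velocity=.02,guard=8)
    o=[]
    for _ in range(6): o.append(rd()); env.hold(.02)
    print("%.3f dt %.3f"%(s,monitor.sense()["clock"]-t),o)
E
```

```text
-0.141 dt 0.350 ['-0.10/-0.33', '0.61/-0.65', '-1.21/-0.12', '-0.09/-1.15', '0.74/-1.44', '0.01/-1.05']
-0.139 dt 0.350 ['-0.70/-0.52', '-0.23/-0.22', '0.12/-1.13', '-0.15/-0.47', '-0.06/-0.68', '-0.35/-1.37']
-0.137 dt 0.350 ['-1.04/-0.77', '0.98/-0.83', '0.46/-1.19', '-0.21/-1.48', '-0.34/-0.51', '-0.77/0.09']
-0.135 dt 0.350 ['0.85/0.13', '0.59/-0.43', '0.23/-0.70', '-0.60/-0.87', '1.13/-0.42', '-0.25/-0.08']
-0.133 dt 0.350 ['0.42/0.20', '0.45/-1.04', '0.11/-0.44', '0.41/-1.31', '-0.35/-0.69', '0.81/0.36']
-0.131 dt 0.350 ['0.66/-1.38', '-0.50/-0.78', '0.05/-1.92', '0.17/-0.59', '-0.13/-0.71', '0.06/-1.62']
```

```bash
sed -i 's/^Z=.*/Z=.0097/' h.py; python3 - <<'E'
from h import *
a=step(-.128)[0]
for s in np.arange(-.124,-.0835,.004):
    p,_=step(s,.02,10,5)
    if p>7: break
st()
E
```

```text
s -0.1280 act -0.1280 push -0.14 side 0.31 Fz -0.28 
s -0.1240 act -0.1240 push -0.16 side -0.02 Fz -0.66 
s -0.1200 act -0.1200 push 0.22 side 0.21 Fz -0.36 
s -0.1160 act -0.1160 push 0.04 side 0.42 Fz -0.47 
s -0.1120 act -0.1120 push -0.02 side -0.25 Fz -0.75 
s -0.1080 act -0.1080 push -0.09 side -0.22 Fz -0.73 
s -0.1040 act -0.1042 push 4.05 side -0.49 Fz 1.03 
s -0.1000 act -0.1002 push 5.38 side -0.56 Fz 0.90 
s -0.0960 act -0.0962 push 5.33 side -0.54 Fz 1.69 
s -0.0920 act -0.0922 push 5.39 side -0.25 Fz 1.37 
s -0.0880 act -0.0881 push 4.66 side -0.65 Fz 1.36 
s -0.0840 act -0.0840 push 5.17 side -0.68 Fz 0.52 
 t22.04 p [ 0.5051 -0.0273  0.0097] F [-1.68  5.4  -0.14] gap 0.320 gf 40.0
```

First touch was at s ≈ -0.106. The plateau is a push of about 5.2 N for the 3 N tray weight, a ratio of about 1.7, so snug at 12 N should need a push of about 20 N. The pads are expected at s ≈ -0.057 to -0.039. I'll go on and take small steps near the end.

```bash
python3 - <<'E'
from h import *
s=-.084
while s<-.061:
    s+=.004; p,_=step(s,.02,5,3)
    if p>9: break
while p<17 and s<-.034 and monitor.sense()["clock"]<48:
    s+=.0012 if p<8.5 else .0006
    p,_=step(s,.02,8,4)
st()
E
```

```text
s -0.0800 act -0.0800 push 4.36 side -0.74 Fz 1.11 
s -0.0760 act -0.0760 push 4.73 side -0.81 Fz 0.53 
s -0.0720 act -0.0720 push 3.82 side -0.25 Fz -0.09 
s -0.0680 act -0.0680 push 4.32 side -0.48 Fz 0.30 
s -0.0640 act -0.0640 push 4.03 side -0.14 Fz -0.08 
s -0.0600 act -0.0600 push 3.84 side -0.44 Fz 0.12 
s -0.0588 act -0.0589 push 5.11 side -0.63 Fz 0.25 
s -0.0576 act -0.0578 push 5.24 side -0.34 Fz 0.16 
s -0.0564 act -0.0566 push 5.05 side -0.24 Fz 0.40 
s -0.0552 act -0.0554 push 5.14 side -0.39 Fz 0.67 
s -0.0540 act -0.0545 push 6.84 side 0.02 Fz 0.86 
s -0.0528 act -0.0538 push 10.04 side 0.41 Fz 2.61 
s -0.0522 act -0.0536 push 13.07 side 0.46 Fz 3.02 
s -0.0516 act -0.0533 push 15.19 side 0.61 Fz 4.25 
s -0.0510 act -0.0530 push 16.87 side 0.66 Fz 4.57 
s -0.0504 act -0.0527 push 19.00 side 0.71 Fz 5.77 
 t28.57 p [ 0.5104 -0.0582  0.0097] F [-2.46 19.47  5.86] gap 0.316 gf 40.6
```

Force rises as predicted: push 19 N with the wedge 2 to 3 mm past pad contact, so the load is about 11 N. Before opening I relax the arm's spring-up so that release doesn't shove the wedge.

```bash
python3 - <<'E'
from h import *
step(-.0515,.02,None,3); step(-.0525,.02,None,4)
p,_=step(-.0530,.02,None,4)
if p>4: step(-.0534,.02,None,4)
env.release(); step(-.0530,.02,None,4); st()
env.movel([*(FO-.0535*FX),.10],velocity=.1)
env.movel([*(FO-.25*FX),.14],velocity=.2); st()
g,K,V=grab("scene"); f,Kt,Vt=grab("top"); np.savez("post.npz",f=f,K=Kt,V=Vt,g=g,Ks=K,Vs=V)
A=cv2.resize(g[190:320,150:270],None,fx=3.2,fy=3.2,interpolation=cv2.INTER_CUBIC)
B=cv2.resize(f[115:245,265:390],None,fx=3.2,fy=3.2,interpolation=cv2.INTER_CUBIC)
save("pics/post.png",np.hstack([A,B]))
E
```

```text
s -0.0515 act -0.0527 push 11.68 side -0.27 Fz 3.19 
s -0.0525 act -0.0528 push 5.81 side -1.39 Fz 1.47 
s -0.0530 act -0.0528 push 1.67 side -4.00 Fz 0.62 
s -0.0530 act -0.0530 push -0.04 side -0.23 Fz 0.46 
 t30.68 p [ 0.5106 -0.0578  0.0097] F [-0.3  -0.82  1.24] gap 0.997 gf 0.0
 t32.88 p [0.4758 0.1355 0.1397] F [-0.65  0.31 -0.1 ] gap 1.002 gf 0.0
```

View pics/post.png

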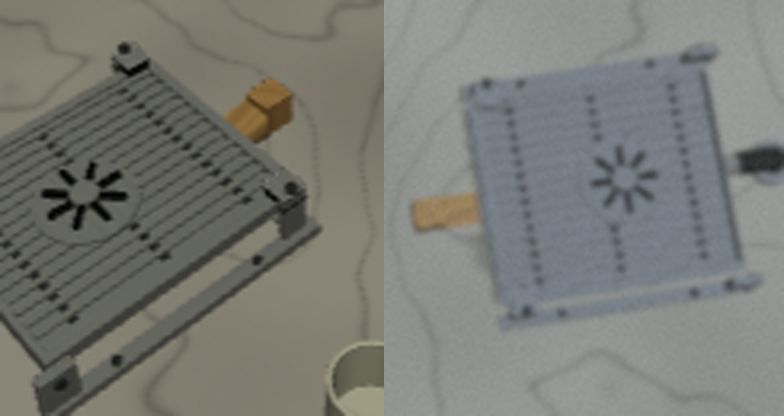

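The picture shows the wedge lying under the front bar, about midway between the clips and square. In the top crop it enters at (480,208), with the front corners at (465,95) and (503,305), so it is about 8 mm off centre. Two estimates, 2 mm of travel past pad contact and the push ratio, both put the load at about 10 N. The gripper is clear, so I'm handing in.

```bash
python3 - <<'E'
from h import *
print(job.hand_in()); st()
E
```

```text
the job is handed in; nothing more can be done
None
the job is handed in; nothing more can be done
```

I slid the big wedge under the tray's front edge and handed the job in (no verdict was returned): it sits square and about 8 mm off midway, carries an estimated 10 N with the rim about 1.3 mm below the mark (worked out from wedge travel and push force, not measured directly), and the cup, slim wedge and packer were not touched.

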